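Hook the pink glitter jar out from under the riser

ROBOT

A 6-joint arm with a two-finger parallel gripper is mounted at the origin on a cart in front of the work surface, level with it; the furniture and walls round the work are solid. World frame = base frame: x ahead of the robot, y to its left, z up, the work surface at z = 0. Lengths are in mm, angles in degrees, forces in N, time in s.
With the tool pointing down it reaches from about 350 to 925 mm from the base axis. Payload 6.4 kg.
Tool frame: the origin (TCP) lies at the very end of the fingers, on their centre line; the grasp point (between the pads) lies 19 mm behind it; z points along the fingers, y is the line along which they close (so a half turn about z gives the same grasp; the last joint's range is limited). The gripper opens to 94 mm and grips with 3 to 60 N. Pads are 16 mm wide; open, the fingers measure 119 mm over their backs; the gripper's body (75 mm by 177 mm) begins 78 mm behind the grasp point.
Start: joints at [56.259, 14.043, 89.255, -0, 76.702, -9.975], TCP at [261.953, 594.89, 205.455] pointing down, gripper open.
Joint ranges: [-179.41, 179.41], [-58.25, 129.5], [7.25, 145.43], [-54.29, 234.29], [11.92, 165.04], [-157.13, 157.13]. Speed limits (degrees/s): [147.25, 147.25, 180, 180, 180, 180].

INTERFACE

Orientations are given as a 3x3 rotation matrix whose columns are the frame's x, y, z axes.
In Python, from workcell import env, eyes, ticket gives the robot as it stands. The module is installed in compiled form; this text tells all that it offers.
- The arm moves only by the shell command python3 -m pendant 'ROWS' [FORCE]. ROWS is text: rows parted by semicolons, each of 5 numbers parted by spaces: the gripper's target within -1 to 1 (shut at 1, half-way at 0, fully open at -1), then the shift along the world's x, y, z in cm, then the turn about the world's z in rad. In form: hand dx dy dz roll; .... A call has exactly 10 rows; each row is the pose to reach, as a shift and turn from the pose commanded when the call began; what a row does not reach only later rows make up. A row lasts 1/12 s, in which the tool goes at most 41.7 mm and 7.16 degrees, less where a joint would pass 70% of its speed; a pose out of reach is approached as far as the arm can. A call with a gripper value outside its range is refused whole. The fingers move at their own pace and stop on an object; FORCE is the grip in N (left out, the last holds). Time passes only in rows, so rows that repeat a pose let the fingers close, or fill a call up. It gives the time, the measured TCP pose, the force, the opening and the grip force at its end, in the units of the state.
- env.observe(): the state, without advancing time (a new reading comes with each control period).
- eyes.capture(name): name is "scene" or "side" or "wrist"; returns a dict with "image" (400x640x3 uint8, red, green, blue), "fx", "fy", "cx", "cy" (pixels), "rvec" (rotation vector, rad) and "tvec" (3), from world to camera coordinates, as OpenCV has them; the wrist camera has in their place "mount" (4x4, takes a point from camera to tool coordinates, whose origin is the TCP and whose axes are the flange's). Camera axes: x right, y down, z forward; pixel columns grow to the right and rows downward; lengths in mm; the calibration is good to about 2 mm. A picture is of the moment at which its call begins: read the wrist's pose just before it. There is no depth.
- ticket.job_done(): hands the job in; it is judged then, once.
Trained networks look in a picture, given as the dict that the camera call returned (one of the last four; its "shot" number tells which), for a name from the list of things; names that differ only in an ending like _2 or _b are one class to them, and where a whole thing is asked for, a point or a joint stands for the part that bears it (a point fixed in the world has none). Each returns a list of dicts, best first, with "conf" (0 to 1); they miss things now and then, are a little off and sometimes report something else, mostly with a low value. They report only what shows in the picture. A call takes as long as a camera call. They do not tell look-alikes from the thing itself.
- eyes.boxes_of(target, picture): "box" ([left, top, width, height] in pixels, round what is visible of it).
- eyes.landmark_of(target, picture): "xy" ([column, row] in pixels: a listed point, or the origin of a listed thing).
The state is a dict: "clock": time; "joint_positions": joint angles; "dq": joint speeds; "joint_torque": joint torques, N m; "tcp_pos": TCP position; "ee_rot": TCP orientation; "force": force on the tool from outside, world axes, zero at the start; "ft_torque": the same for the moment, N m; "finger_gap": finger opening in mm; "grip_force": force on a finger pad.
Only numpy, scipy, OpenCV 4.12 (cv2) and the standard library are available. Lean on these libraries where they do the work, as an engineer would, in place of code of your own. Each camera call takes 0.05 s, during which the arm holds its last target. There are 200 camera calls.

TASK

The white-lidded jar of pink glitter has ended up under the low clear riser, where a hand cannot get in. Drag it out to the front with the pull hook, keeping it standing, lay the hook back down flat on the bench, then pick up the jar and stand it on top of the riser. Leave the black-lidded green jar standing where it is under the riser.

Things in the scene. Friction and masses are not known exactly. Their poses are not given: they have to be found in the camera images.
- pink_jar: The wanted jar: round clear jar of pink glitter with a white ribbed lid, 42 mm across, 58 mm tall, about 60 g. Starts standing under the riser near the middle of its depth, left or right of the green jar. Origin: centre of its underside; z up.
- green_jar: Bystander: jar of the same shape and size with green glitter and a black lid, standing under the riser about 130 mm from the pink one along the riser's length. Origin: centre of its underside.
- pull_hook: Loose hook lying flat, 120 g. Origin under mid-handle at bench level; x to hook end, y left, z up. Wooden handle 24 wide, 26 high, x -60..50 mm; brass ferrule to 63; steel rod 8 thick, 12 high, to 178. Upright steel blade 6 thick, 24 high from the bench: from the rod (x 180, y -4) to the left only, tip x 174, y 42. A jar pulled in its corner has its centre at x 153, y 25.
- riser: Fixed low riser, open to front and back: clear board 130 mm deep (x), 360 long (y), 12 thick; top 87 mm, underside 75 mm above the bench; wooden end panels with inner faces at y = +-166 mm. Origin on the bench under the board's middle; z up, x to the back; front edge at x = -65 mm, so -x is the way out.
There are look-alikes about, which are no part of the job. Leave any purple or red look-alike of the pink_jar alone.

How it is judged:
By the outcome, as a careful person would: the job done as asked, in the order asked, and still so for the second after the job is handed in, with the robot touching nothing.
It also fails if it takes over 72 s, if anything falls off the work surface, if the arm or the gripper's body presses on something with over 40 N, if the wrist force passes 120 N, or if a joint passes its speed limit or range.

## Working session

There is one attempt and no reset: what is moved stays moved. The work goes in short steps, Python scripts to look and compute and a shell command to move; the robot and the scene stay as the last step left them, time stands still between calls to the robot, and variables do not carry over. Pictures are saved under pics/ and viewed, at most 10 in all, crops included, and the job is handed in when it is done.

```bash
mkdir -p pics; cat > h.py <<'E'
import numpy as np, cv2
from workcell import env, eyes, ticket
def cam(p, st=None):
    K=np.array([[p["fx"],0,p["cx"]],[0,p["fy"],p["cy"]],[0,0,1.]])
    if "rvec" in p:
        R=cv2.Rodrigues(np.array(p["rvec"],float))[0]; t=np.array(p["tvec"],float).ravel()
    else:
        T=np.eye(4);T[:3,:3]=np.array(st["ee_rot"]);T[:3,3]=st["tcp_pos"]
        M=np.linalg.inv(T@np.array(p["mount"])); R,t=M[:3,:3],M[:3,3]
    return K,R,t
def ray(c,uv):
    K,R,t=c; d=R.T@np.linalg.inv(K)@np.array([uv[0],uv[1],1.]); return -R.T@t,d/np.linalg.norm(d)
def atz(c,uv,z):
    o,d=ray(c,uv); return o+d*(z-o[2])/d[2]
def proj(c,X):
    K,R,t=c; q=K@(R@np.array(X,float)+t); return q[:2]/q[2]
def tri(rs):
    A=0;b=0
    for o,d in rs:
        P=np.eye(3)-np.outer(d,d);A=A+P;b=b+P@o
    X=np.linalg.solve(A,b); return X,[np.linalg.norm((np.eye(3)-np.outer(d,d))@(X-o)) for o,d in rs]
def save(p,n): cv2.imwrite("pics/"+n,cv2.cvtColor(p["image"],cv2.COLOR_RGB2BGR))
E
python3 - <<'E'
from h import *
np.set_printoptions(precision=1,suppress=True)
for n in ("scene","side","wrist"):
    st=env.observe(); p=eyes.capture(n); save(p,n+"0.png"); c=cam(p,st); print(n,"campos",-c[1].T@c[2])
    for t in ("pink_jar","green_jar","pull_hook","riser"):
        for l in eyes.landmark_of(t,p)[:4]: print(t,"L",np.array(l["xy"]),round(l["conf"],2),atz(c,l["xy"],0))
        for l in eyes.boxes_of(t,p)[:4]: print(t,"B",np.array(l["box"]),round(l["conf"],2))
print(np.array(env.observe()["ee_rot"]),env.observe()["clock"])
E
```

```text
scene campos [  93.9 -666.3  474.4]
pink_jar L [271.1 194.3] 0.88 [500.7 103.3   0. ]
pink_jar L [225.2 201.7] 0.78 [395.6 136.    0. ]
pink_jar L [342.6 175.9] 0.64 [703.5  79.1   0. ]
pink_jar L [263.4 181.4] 0.56 [519.2 175.3   0. ]
pink_jar B [261.7 171.1  17.7  26.7] 0.89
pink_jar B [215.9 175.3  23.6  33.1] 0.8
pink_jar B [339.1 160.9  11.3  14.7] 0.79
pink_jar B [255.2 154.7  16.4  29.7] 0.74
green_jar L [307.6 162.7] 0.59 [676.5 203.6   0. ]
green_jar B [299.4 149.   12.8  16.2] 0.64
pull_hook L [322.6 263.5] 0.76 [ 444.4 -185.6   -0. ]
pull_hook B [295.7 215.8  95.5  64.2] 0.68
riser L [327.2 165.9] 0.98 [708.2 153.5   0. ]
riser B [263.9 118.  135.5  75.6] 0.59
side campos [ 200.4 -784.2  581. ]
pink_jar L [243.  208.3] 0.68 [407.  110.2   0. ]
pink_jar L [258.  175.5] 0.59 [490.  253.3   0. ]
pink_jar L [280.8 182.5] 0.58 [533.3 192.1   0. ]
pink_jar L [360.5 186.4] 0.57 [716.4  89.1   0. ]
pink_jar B [231.6 182.8  15.9  27.6] 0.91
pink_jar B [276.  178.6  19.1  22.7] 0.84
pink_jar B [273.3 161.9  17.   26.1] 0.77
pink_jar B [249.9 153.6  18.6  25. ] 0.64
green_jar L [328.7 172.5] 0.44 [673.2 191.7   0. ]
green_jar B [322.3 160.2  15.7  13. ] 0.64
pull_hook L [308.6 283. ] 0.78 [ 448.2 -194.3    0. ]
pull_hook B [277.1 236.6 110.1  61.9] 0.79
riser L [343.6 181.1] 0.88 [688.8 132.    0. ]
riser L [304.7 282.4] 0.52 [ 442.1 -189.8    0. ]
riser B [285.5 128.8 131.5  88.5] 0.97
wrist campos [191.8 627.6 385.8]
pink_jar L [190.8 375.7] 0.44 [488.9 261.4   0. ]
pink_jar B [182.  366.9  19.8  13.5] 0.44
[[-0.9  0.4  0. ]
 [ 0.4  0.9  0. ]
 [-0.   0.  -1. ]] 1.35
```

```bash
python3 - <<'E'
import cv2,numpy as np
a=cv2.imread("pics/scene0.png")[105:295,200:410]; b=cv2.imread("pics/side0.png")[115:315,220:430]
cv2.imwrite("pics/crop_scene.png",cv2.resize(a,None,fx=3.15,fy=3.15,interpolation=cv2.INTER_CUBIC))
cv2.imwrite("pics/crop_side.png",cv2.resize(b,None,fx=3,fy=3,interpolation=cv2.INTER_CUBIC))
E
```

```text
(no output)
```

View pics/crop_scene.png

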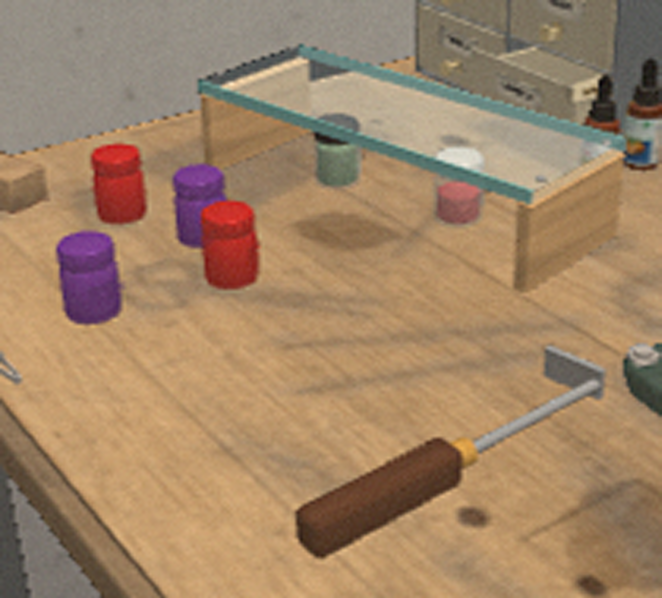

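View pics/crop_side.png

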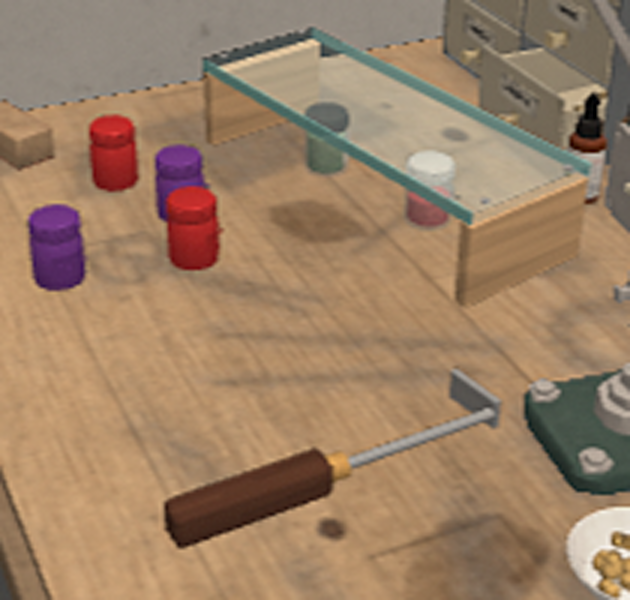

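```bash
cat > fit.py <<'E'
from h import *
from scipy.optimize import least_squares
def fit(obs,x0):
    # obs: list (cam, uv, local xyz); pose x,y,yaw
    def W(p,L): c,s=np.cos(p[2]),np.sin(p[2]); return [p[0]+c*L[0]-s*L[1],p[1]+s*L[0]+c*L[1],L[2]]
    f=lambda p: np.concatenate([proj(c,W(p,L))-np.array(uv) for c,uv,L in obs])
    r=least_squares(f,x0,x_scale=[10,10,.1],loss="soft_l1"); return r.x,r.fun.reshape(-1,2)
E
python3 - <<'E'
from fit import *
np.set_printoptions(precision=1,suppress=True)
A=cam(eyes.capture("scene"));B=cam(eyes.capture("side"))
a=lambda u,v:(A,(200+u/3.15,105+v/3.15)); b=lambda u,v:(B,(220+u/3,115+v/3))
R=[(*a(199,83),(-65,180,87)),(*a(532,189),(-65,-180,87)),(*a(302,46),(65,180,87)),(*a(625,141),(65,-180,87)),
(*b(205,60),(-65,180,87)),(*b(472,211),(-65,-180,87)),(*b(313,29),(65,180,87)),(*b(588,166),(65,-180,87))]
x,r=fit(R,[700,140,0]);print("riser",x,np.degrees(x[2]));print(r.T)
H=[(*a(546,349),(174,42,24)),(*a(546,370),(174,42,0)),(*a(604,378),(180,-4,24)),(*a(298,510),(-60,12,26)),(*a(432,438),(50,12,26)),
(*b(452,371),(174,42,24)),(*b(452,391),(174,42,0)),(*b(498,403),(180,-4,24)),(*b(166,502),(-60,12,26)),(*b(318,450),(50,12,26))]
h,r=fit(H,[446,-190,.2]);print("hook",h,np.degrees(h[2]));print(r.T)
# jars: lid top centre & bottom centre estimates
for n,(t1,b1,t2,b2) in {"pink":((459,158),(459,216),(431,163),(428,217)),"green":((338,122),(338,178),(327,113),(326,165))}.items():
    print(n,"top",tri([ray(*a(*t1)),ray(*b(*t2))]),"bot",tri([ray(*a(*b1)),ray(*b(*b2))]), atz(*a(*b1),0),atz(*b(*b2),0),atz(*a(*t1),58),atz(*b(*t2),58))
E
```

```text
riser [695.7 135.2   0.2] 12.637338169329341
[[ 0.   0.5  0.1  1.6 -1.5 -1.1 -0.3  0.4]
 [-1.   1.1 -0.7 -0.4 -1.1  0.8 -1.2 -0.4]]
hook [ 439.8 -200.1    0.1] 4.666891828595255
[[ 1.   0.3  1.2 -0.   3.9 -0.4 -1.2 -0.3 -2.1 -0.2]
 [-0.7  2.2 -1.9  1.  -0.7 -0.9  1.6 -0.4 -0.  -1.4]]
pink top (array([723.9,  92.2,  48.4]), [np.float64(1.2190795769291594), np.float64(1.2190795769291976)]) bot (array([722.6,  89. ,  -3.4]), [np.float64(0.7807956266075545), np.float64(0.7807956266075959)]) [718.9  85.1   0. ] [719.2  82.6   0. ] [710.9  77.5  58. ] [713.7  74.2  58. ]
green top (array([678.6, 204.8,  55. ]), [np.float64(1.4579175590382234), np.float64(1.4579175590383426)]) bot (array([681.9, 211.7,  -2.2]), [np.float64(1.5395427133668995), np.float64(1.5395427133668371)]) [680.5 210.8   0. ] [679.4 205.    0. ] [675.7 201.7  58. ] [675.1 196.1  58. ]
```

```bash
python3 - <<'E'
from h import *
np.set_printoptions(precision=2,suppress=True)
st=env.observe();p=eyes.capture("wrist");print(np.array(p["mount"]),p["fx"],p["cx"],p["cy"]);R=np.array(st["ee_rot"]);print(R,np.degrees(np.arctan2(R[1,0],R[0,0])))
h=np.array([439.8,-200.1]);print((h-st["tcp_pos"][:2])/10,st["tcp_pos"],st["clock"])
E
```

```text
[[  -0.     -0.96   -0.26   77.36]
 [   1.     -0.      0.      1.69]
 [  -0.     -0.26    0.96 -180.33]
 [   0.      0.      0.      1.  ]] 284.33100135373905 317.7499642012098 197.19609454660701
[[-0.92  0.4  -0.  ]
 [ 0.4   0.92  0.  ]
 [ 0.    0.   -1.  ]] 156.2337778006978
[ 17.79 -79.5 ] [261.95 594.9  205.47] 1.45
```

```bash
R="17.8 -79.5 4 0.50"; python3 -m pendant '-1 2 -8 4 0.12;-1 3 -12 4 0.2;-1 5 -20 4 0.3;-1 6 -24 4 0.4;-1 7 -28 4 0.5;-1 8 -32 4 0.5;-1 9 -36 4 0.5;-1 9.5 -40 4 0.5;-1 10 -44 4 0.5;-1 10 -44 4 0.5'; python3 -c "
from h import *
s=env.observe();print(s['tcp_pos'],s['joint_positions'],s['clock'])"
```

```text
clock: 2.33
tcp_pos: [354.6, 193.0, 245.4]
ee_rot: [[-0.996, -0.086, 0.001], [-0.086, 0.996, 0.0], [-0.001, 0.0, -1.0]]
force: [0.5, 0.2, -0.5]
finger_gap: 93.7
grip_force: 0.0
[354.60421713 193.03812776 245.38111509] [ 1.23708011e+01 -2.38612781e+01  1.20550227e+02 -2.77271527e-03
  8.32438243e+01 -8.25533918e+01] 2.3333
```

```bash
cat > look.py <<'E'
import sys
from h import *
np.set_printoptions(precision=1,suppress=True)
def look(name,targets,z=0):
    st=env.observe();p=eyes.capture("wrist");save(p,name);c=cam(p,st)
    np.savez("pics/"+name+".npz",K=c[0],R=c[1],t=c[2])
    for t in targets:
        for l in eyes.landmark_of(t,p)[:3]: print(t,"L",np.array(l["xy"]),round(l["conf"],2),atz(c,l["xy"],z))
        for l in eyes.boxes_of(t,p)[:3]: print(t,"B",np.array(l["box"]),round(l["conf"],2))
    return c
if __name__=="__main__": look(sys.argv[1],sys.argv[2:])
E
python3 look.py w1.png pink_jar green_jar riser
```

```text
pink_jar L [298.3 272.5] 0.72 [527.8 177.3   0. ]
pink_jar L [348.7 255.2] 0.72 [489.  257.8   0. ]
pink_jar L [254.1 256.5] 0.69 [504.5 102.8   0. ]
pink_jar B [243.1 186.1  38.2  34.4] 0.97
pink_jar B [283.8 264.6  28.4  37.5] 0.92
pink_jar B [233.9 244.9  34.4  41.7] 0.81
green_jar B [293.  335.8  27.7  17.6] 0.59
riser L [270.1 353.1] 0.91 [696.6 137.   -0. ]
riser B [182.7 330.3 192.3  48.8] 0.82
```

```bash
python3 -m pendant '-1 2 -4 0 0;-1 3 -8 0 0;-1 4 -12 0 0;-1 5 -16 0 0;-1 6 -20 0 0;-1 7 -24 0 0;-1 7.5 -28 0 0;-1 8 -32 0 0;-1 8.5 -36 0 0;-1 8.5 -39.3 0 0'; python3 look.py w2.png pink_jar green_jar riser pull_hook
```

```text
clock: 3.52
tcp_pos: [440.9, -199.4, 244.9]
ee_rot: [[-0.996, -0.088, -0.0], [-0.088, 0.996, 0.0], [0.0, 0.0, -1.0]]
force: [0.7, 0.1, -0.0]
finger_gap: 94.1
grip_force: 0.0
pink_jar L [544.5 244.7] 0.97 [528.3 180.6   0. ]
pink_jar L [532.5 166.8] 0.91 [405.1 124.7   0. ]
pink_jar L [502.4 229.5] 0.74 [508.3 105.5   0. ]
pink_jar B [518.5 152.1  63.6  30.3] 0.96
pink_jar B [492.1 217.3  51.3  36.7] 0.92
pink_jar B [588.3 215.1  51.7  39.8] 0.85
riser B [393.2 331.   53.2  35.8] 0.91
pull_hook L [317.7 171. ] 0.76 [ 439.6 -197.4    0. ]
pull_hook B [311.4 129.4  34.6 156.5] 0.59
```

View pics/w1.png

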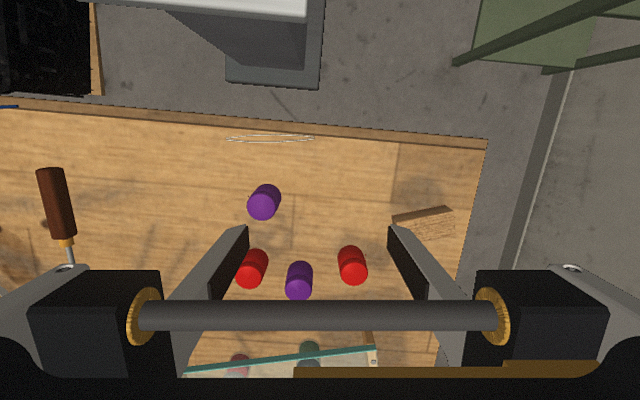

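View pics/w2.png

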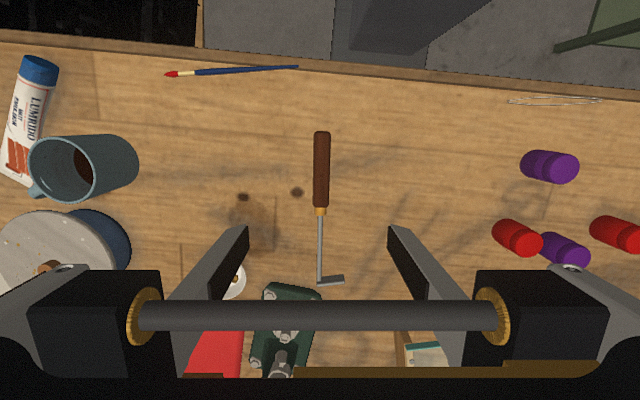

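```bash
python3 - <<'E'
from fit import *
np.set_printoptions(precision=1,suppress=True)
d=np.load("pics/w2.png.npz");c=(d["K"],d["R"],d["t"])
H=[(c,(322,131),(-60,0,26)),(c,(321,207),(50,0,22)),(c,(319,279),(176,0,12)),(c,(344,277.5),(174,42,24))]
h,r=fit(H,[440,-200,.1]);print("hook",h,np.degrees(h[2]));print(r.T)
st=env.observe();g=h[:2]+5*np.array([np.cos(h[2]),np.sin(h[2])]);R=st["ee_rot"]
print((g-st["tcp_pos"][:2])/10,st["tcp_pos"],h[2]-np.arctan2(-R[1][0],-R[0][0]))
d=np.load("pics/w1.png.npz");c=(d["K"],d["R"],d["t"])
for uv in((310,342),(240,355),(184,376),(374,346)):print(atz(c,uv,58),atz(c,uv,87))
E
python3 -c "
import cv2
a=cv2.imread('pics/w1.png')[320:385,170:390];cv2.imwrite('pics/w1c.png',cv2.resize(a,None,fx=3.6,fy=3.6))
b=cv2.imread('pics/w2.png')[115:300,280:370];cv2.imwrite('pics/w2c.png',cv2.resize(b,None,fx=3,fy=3))"
```

```text
hook [ 438.9 -192.6    0.1] 3.8923926838762166
[[ 0.1 -0.6 -0.3  1.1]
 [-0.2 -0.3 -0.4  4.4]]
[0.4 0.5] [ 440.  -196.8  245.2] -0.01988134134531884
[613.2 205.1  58. ] [586.7 203.7  87. ]
[647.2  96.7  58. ] [618.1 103.9  87. ]
[696.6   6.8  58. ] [663.6  21.1  87. ]
[612.3 305.6  58. ] [585.9 296.3  87. ]
```

View pics/w1c.png

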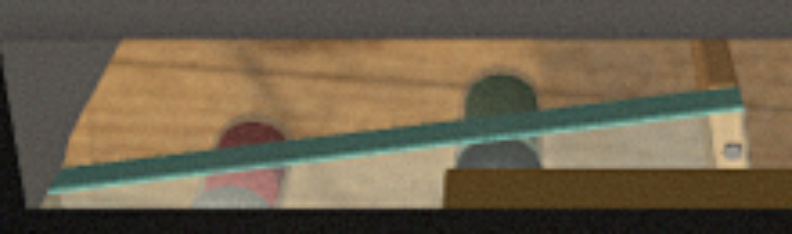

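```bash
python3 - <<'E'
from fit import *
np.set_printoptions(precision=1,suppress=True)
d=np.load("pics/w1.png.npz");c=(d["K"],d["R"],d["t"])
q=lambda u,v:(170+u/3.6,320+v/3.6)
o=-c[1].T@c[2]
for n,uv in(("pink",(251,121)),("green",(501,74))):
    P=atz(c,q(*uv),0);v=(P-o)[:2];v/=np.linalg.norm(v);print(n,P,P[:2]+21*v)
a=atz(c,q(50,190),87);b=atz(c,q(740,105),87);print("edge",a,b,np.degrees(np.arctan2(-(b-a)[0],(b-a)[1])))
# riser prior model edges
th=np.radians(12.64);ex=np.array([np.cos(th),np.sin(th)]);ey=np.array([-ex[1],ex[0]]);O=np.array([695.7,135.2])
for X in(a,b):print("local",(X[:2]-O)@ex,(X[:2]-O)@ey)
E
```

```text
pink [702.4  81.7   0. ] [722.8  76.6]
green [663. 206.   0.] [684. 207.]
edge [657.5  21.2  87. ] [591.2 299.3  87. ] 13.4081115478447
local -62.18068367209207 -102.90494660386781
local -66.01400784181176 183.01724683389094
```

```bash
python3 -m pendant '-1 0.2 0.2 -4 -0.02;-1 0.4 0.4 -8 -0.02;-1 0.4 0.5 -12 -0.02;-1 0.4 0.5 -15.5 -0.02;-1 0.4 0.5 -18.5 -0.02;-1 0.4 0.5 -21 -0.02;-1 0.4 0.5 -22.7 -0.02;-1 0.4 0.5 -23.5 -0.02;-1 0.4 0.5 -24 -0.02;-1 0.4 0.5 -24 -0.02'
```

```text
clock: 4.8
tcp_pos: [443.8, -192.8, 5.0]
ee_rot: [[-0.998, -0.066, -0.0], [-0.066, 0.998, 0.0], [0.0, 0.0, -1.0]]
force: [-1.5, 0.2, -0.4]
finger_gap: 94.0
grip_force: 0.0
```

```bash
python3 -m pendant '1 0 0 -0.1 0;1 0 0 -0.1 0;1 0 0 -0.1 0;1 0 0 -0.1 0;1 0 0 -0.1 0;1 0 0 -0.1 0;1 0 0 -0.1 0;1 0 0 -0.1 0;1 0 0 -0.1 0;1 0 0 -0.1 0' 50; python3 look.py w3.png pull_hook
```

```text
clock: 5.63
tcp_pos: [443.7, -193.2, 4.1]
ee_rot: [[-0.998, -0.065, -0.0], [-0.065, 0.998, 0.0], [0.0, 0.0, -1.0]]
force: [-0.1, 0.6, 0.8]
finger_gap: 30.9
grip_force: 0.0
pull_hook L [313.4 226.7] 0.92 [ 438.9 -194.7    0. ]
pull_hook B [293.1 141.7  46.4 229.1] 0.62
```

View pics/w3.png

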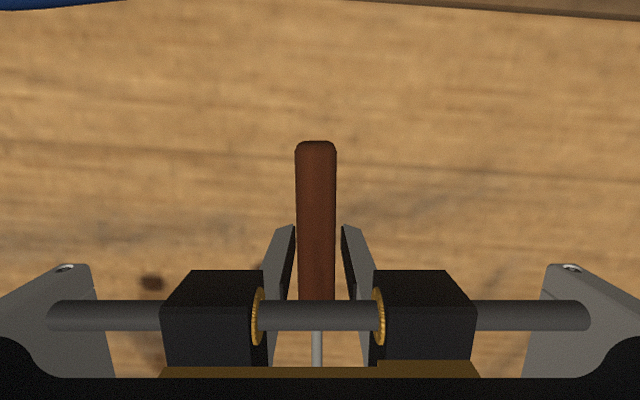

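```bash
python3 -m pendant '1 0 0 0 0;1 0 0 0 0;1 0 0 0 0;1 0 0 0 0;1 0 0 0.2 0;1 0 0 0.5 0;1 0 0 1 0;1 0 0 2 0;1 0 0 3 0;1 0 0 3 0' 50; python3 - <<'E'
from fit import *
from look import look
c=look("w4.png",[])
st=env.observe()
for n in("scene","side"):
    p=eyes.capture(n);save(p,n+"1.png")
a=cv2.imread("pics/side1.png")[215:315,270:400];b=cv2.imread("pics/scene1.png")[200:300,280:410];w=cv2.imread("pics/w4.png")[120:310,280:360]
f=lambda a:cv2.resize(a,None,fx=3,fy=3,interpolation=cv2.INTER_CUBIC)
cv2.imwrite("pics/c1.png",np.vstack([np.hstack([f(a),f(b)]),np.zeros((0,780,3),np.uint8)]))
E
```

```text
clock: 6.62
tcp_pos: [445.4, -194.4, 36.9]
ee_rot: [[-0.998, -0.065, 0.004], [-0.065, 0.998, -0.003], [-0.004, -0.003, -1.0]]
force: [0.3, 0.5, -1.3]
finger_gap: 23.6
grip_force: 50.0
```

View pics/c1.png

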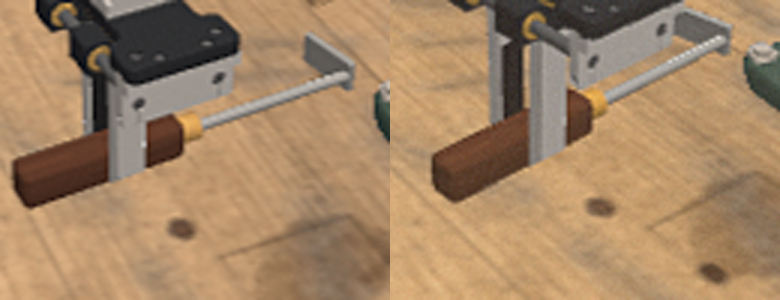

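```bash
python3 -m pendant '1 0 2 0 0.03;1 0 5 0 0.06;1 0 8 0 0.09;1 0.5 11 0 0.13;1 1.5 13 -0.5 0.165;1 2.5 14 -1.2 0.165;1 3.4 14 -2 0.165;1 3.4 14 -2.6 0.165;1 3.4 14 -2.6 0.165;1 3.4 14 -2.6 0.165'
python3 - <<'E'
from h import *
st=env.observe();
for n in("scene","side"):
    p=eyes.capture(n);save(p,n+"2.png")
a=cv2.imread("pics/side2.png")[115:285,270:420];b=cv2.imread("pics/scene2.png")[105:275,250:410]
f=lambda a:cv2.resize(a,None,fx=2.5,fy=2.5,interpolation=cv2.INTER_CUBIC)
cv2.imwrite("pics/c2.png",np.hstack([f(a),f(b)]))
E
```

```text
clock: 7.6
tcp_pos: [476.7, -53.2, 7.4]
ee_rot: [[-0.974, -0.228, -0.002], [-0.228, 0.974, 0.001], [0.002, 0.001, -1.0]]
force: [0.2, -0.4, -1.5]
finger_gap: 23.5
grip_force: 50.0
```

View pics/c2.png

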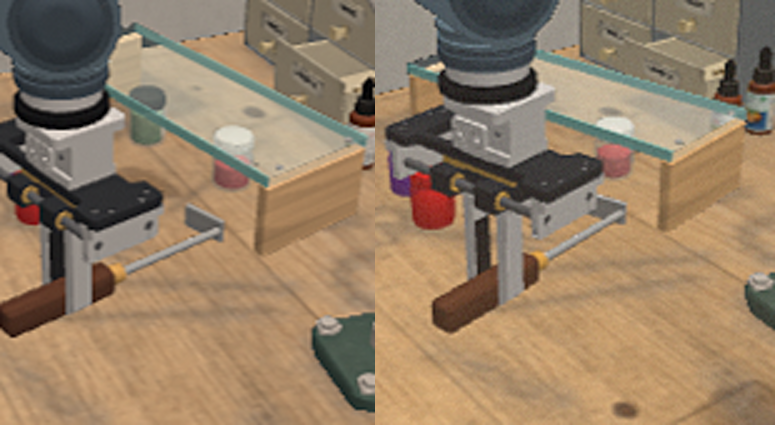

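```bash
python3 - <<'E'
from h import *
np.set_printoptions(precision=1,suppress=True)
st=env.observe();A=cam(eyes.capture("scene"));B=cam(eyes.capture("side"))
sb=lambda u,v:(270+u/2.5,115+v/2.5); sa=lambda u,v:(250+(u-375)/2.5,105+v/2.5)
ps=dict(end=((626,213),(222,233)),lid=((614,124),(233,135)),base=((614,172),(231,182)))
for k,(a,b) in ps.items():print(k,tri([ray(A,sa(*a)),ray(B,sb(*b))]))
T=np.array(st["tcp_pos"]);ex=np.array([.9736,.2284,0]);ey=np.array([-.2284,.9736,0]);O=T-5*ex;O[2]=4
for L,n in(((174,42,24),"tip"),((180,-4,24),"end")):
    X=O+ex*L[0]+ey*L[1]+[0,0,L[2]];print(n,X,"scene pred",(proj(A,X)-[250,105])*2.5+[375,0],"side pred",(proj(B,X)-[270,115])*2.5)
for J in((720,79,58),(720,79,0)):print(J,(proj(A,J)-[250,105])*2.5+[375,0],(proj(B,J)-[270,115])*2.5)
E
```

```text
end (array([653.5, -14.3,  11.7]), [np.float64(1.7876508996310585), np.float64(1.787650899631063)])
lid (array([719.5,  87.5,  52.7]), [np.float64(1.306085943867135), np.float64(1.3060859438672032)])
base (array([720.2,  86.3,  -2.5]), [np.float64(1.0213151826808264), np.float64(1.0213151826808244)])
tip [632.3  25.9  28. ] scene pred [584.  190.2] side pred [182.6 201. ]
end [648.6 -17.5  28. ] scene pred [625.6 202.2] side pred [219.3 219.3]
(720, 79, 58) [620.2 122.9] [237.3 132.6]
(720, 79, 0) [618.7 173.2] [234.  182.3]
```

```bash
python3 -m pendant '1 1 0.2 0.2 0;1 2.5 0.6 0.2 0;1 4 0.9 0.2 0;1 5.5 1.3 0.2 0;1 7 1.6 0.2 0;1 8.5 2 0.2 0;1 10 2.35 0.2 0;1 11.5 2.7 0.2 0;1 12.8 3.0 0.2 0;1 12.8 3.0 0.2 0'
python3 - <<'E'
from h import *
np.set_printoptions(precision=1,suppress=True)
st=env.observe();T=np.array(st["tcp_pos"]);ex=np.array([.9736,.2284,0]);ey=np.array([-.2284,.9736,0]);O=T-5*ex;O[2]=5
for n in("scene","side"):
    p=eyes.capture(n);save(p,n+"3.png");C=cam(p)
    o=np.array([270,115] if n=="side" else [250,105])
    for L in((174,42,24),(180,-4,24),(180,-4,0)): print(n,L,(proj(C,O+ex*L[0]+ey*L[1]+[0,0,L[2]])-o)*2.5+[375*(n=="scene"),0])
a=cv2.imread("pics/side3.png")[115:285,270:420];b=cv2.imread("pics/scene3.png")[105:275,250:410]
f=lambda a:cv2.resize(a,None,fx=2.5,fy=2.5,interpolation=cv2.INTER_CUBIC)
cv2.imwrite("pics/c3.png",np.hstack([f(a),f(b)]))
E
```

```text
clock: 8.63
tcp_pos: [608.7, -23.1, 11.1]
ee_rot: [[-0.974, -0.229, 0.003], [-0.229, 0.974, -0.001], [-0.003, -0.001, -1.0]]
force: [-0.3, 0.6, 0.0]
finger_gap: 23.6
grip_force: 50.0
scene (174, 42, 24) [665.  145.3]
scene (180, -4, 24) [704.8 155.4]
scene (180, -4, 0) [703.2 176.2]
side (174, 42, 24) [283.9 159.3]
side (180, -4, 24) [320.9 175.4]
side (180, -4, 0) [318.6 196.1]
```

View pics/c3.png

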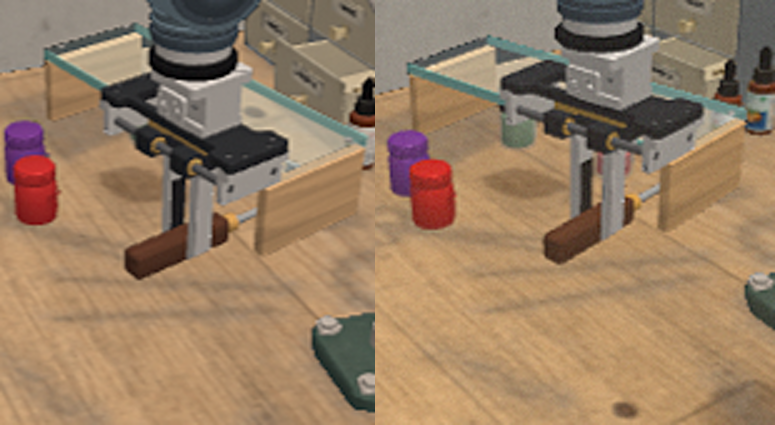

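```bash
python3 -m pendant '1 -0.1 0.5 -0.1 0;1 -0.3 1.3 -0.1 0;1 -0.5 2.1 -0.1 0;1 -0.65 2.8 -0.1 0;1 -0.8 3.4 -0.1 0;1 -0.95 4.0 -0.1 0;1 -1.05 4.5 -0.1 0;1 -1.15 4.85 -0.1 0;1 -1.15 4.85 -0.1 0;1 -1.15 4.85 -0.1 0'
python3 -m pendant '1 -0.2 0 -0.1 0;1 -0.6 -0.15 -0.1 0;1 -1.0 -0.25 -0.1 0;1 -1.5 -0.35 -0.1 0;1 -2 -0.45 -0.1 0;1 -2.5 -0.6 -0.1 0;1 -3 -0.7 -0.1 0;1 -3.5 -0.8 -0.1 0;1 -4 -0.95 -0.1 0;1 -4.5 -1.05 -0.1 0'
python3 - <<'E'
from h import *
np.set_printoptions(precision=1,suppress=True)
for n in("scene","side"):
    p=eyes.capture(n);save(p,n+"4.png");C=cam(p)
    for l in eyes.boxes_of("pink_jar",p)[:6]: print(n,np.array(l["box"]),round(l["conf"],2),atz(C,(l["box"][0]+l["box"][2]/2,l["box"][1]+l["box"][3]-4),0))
E
```

```text
clock: 9.57
tcp_pos: [594.2, 25.4, 9.1]
ee_rot: [[-0.974, -0.228, 0.0], [-0.228, 0.974, -0.0], [-0.0, -0.0, -1.0]]
force: [-0.0, 0.4, -2.1]
finger_gap: 23.6
grip_force: 50.0
clock: 10.4
tcp_pos: [548.7, 14.6, 8.1]
ee_rot: [[-0.974, -0.228, 0.0], [-0.228, 0.974, -0.0], [-0.0, -0.0, -1.0]]
force: [0.8, -0.0, -0.6]
finger_gap: 23.7
grip_force: 50.0
scene [217.6 175.4  21.2  31.9] 0.88 [398.  124.9   0. ]
scene [263.9 171.3  16.6  25.3] 0.8 [507.2 109.3   0. ]
scene [255.  156.9  18.5  29.6] 0.7 [518.  168.5   0. ]
scene [229.7 151.5  18.2  23.2] 0.55 [496.6 271.5   0. ]
side [235.4 182.   11.2  28.3] 0.98 [405.1 120.8   0. ]
side [277.9 176.4  16.2  26.6] 0.96 [516.5 108.6   0. ]
side [348.2 178.8  16.6  15. ] 0.64 [698.5  77.8   0. ]
side [247.8 151.7  17.8  25.3] 0.54 [491.1 268.5   0. ]
side [274.4 161.2  16.1  26.3] 0.47 [535.5 185.3   0. ]
```

```bash
python3 -m pendant '1 -0.5 -0.1 0 0;1 -1 -0.25 0 0;1 -1.6 -0.4 0 0;1 -2.2 -0.5 0 0;1 -2.8 -0.65 0 0;1 -3.4 -0.8 0 0;1 -4 -0.95 0 0;1 -4.6 -1.1 0 0;1 -5.2 -1.2 0 0;1 -5.8 -1.35 0 0'
python3 -m pendant '1 -0.6 -0.15 0 0;1 -1.2 -0.3 0 0;1 -1.8 -0.4 0 0;1 -2.4 -0.55 0 0;1 -3 -0.7 0 0;1 -3.5 -0.8 0 0;1 -4 -0.95 0 0;1 -4.3 -1.0 0 0;1 -4.5 -1.05 0 0;1 -4.5 -1.05 0 0'
python3 - <<'E'
from h import *
np.set_printoptions(precision=1,suppress=True)
for n in("scene","side"):
    p=eyes.capture(n);save(p,n+"5.png");C=cam(p)
    for l in eyes.boxes_of("pink_jar",p)[:6]: print(n,np.array(l["box"]),round(l["conf"],2),atz(C,(l["box"][0]+l["box"][2]/2,l["box"][1]+l["box"][3]-4),0))
E
```

```text
clock: 11.43
tcp_pos: [490.6, 1.2, 8.1]
ee_rot: [[-0.974, -0.228, -0.0], [-0.228, 0.974, 0.0], [0.0, 0.0, -1.0]]
force: [-0.7, 0.7, -1.1]
finger_gap: 23.6
grip_force: 50.0
clock: 12.27
tcp_pos: [445.8, -9.3, 8.0]
ee_rot: [[-0.974, -0.228, -0.0], [-0.228, 0.974, 0.0], [0.0, 0.0, -1.0]]
force: [-0.0, -0.7, -1.6]
finger_gap: 24.2
grip_force: 50.0
scene [304.2 174.1  13.8  21.5] 0.69 [586.8  57.    0. ]
scene [216.4 177.   23.3  30.4] 0.66 [397.6 124.6   0. ]
scene [230.7 162.8  14.4   9.7] 0.58 [500.8 285.7   0. ]
side [313.9 180.3  19.3  28.5] 0.92 [590.6  46.5   0. ]
side [233.7 185.1  14.7  25.5] 0.72 [404.8 119.4   0. ]
```

```bash
python3 -m pendant '1 0.5 0.1 0 0;1 1.0 0.25 0 0;1 1.5 0.35 0 0;1 1.5 0.35 0 0;1 1.65 -0.25 0 0;1 1.9 -1.3 0 0;1 2.2 -2.5 0 0;1 2.5 -3.9 0 0;1 2.8 -5.3 0 0;1 3.15 -6.7 0 0'
python3 -m pendant '1 0.2 -0.9 0 0;1 0.4 -1.7 0 0;1 -0.5 -2 0 0;1 -1.5 -2.2 0 0;1 -2.5 -2.4 -0.1 0;1 -2.5 -2.4 -0.2 0;1 -2.5 -2.4 -0.3 0;1 -2.5 -2.4 -0.38 0;1 -2.5 -2.4 -0.38 0;1 -2.5 -2.4 -0.38 0'
```

```text
clock: 13.3
tcp_pos: [477.9, -78.1, 8.2]
ee_rot: [[-0.974, -0.227, 0.0], [-0.227, 0.974, -0.0], [-0.0, -0.0, -1.0]]
force: [0.3, 0.6, -2.1]
finger_gap: 23.8
grip_force: 50.0
clock: 14.13
tcp_pos: [453.0, -100.1, 4.4]
ee_rot: [[-0.974, -0.229, 0.0], [-0.229, 0.974, -0.0], [-0.0, -0.0, -1.0]]
force: [0.1, -1.0, -1.0]
finger_gap: 23.3
grip_force: 50.0
```

```bash
python3 -m pendant '1 0 0 -0.03 0;-1 0 0 0 0;-1 0 0 0 0;-1 0 0 0 0;-1 0 0 0 0;-1 0 0 0 0;-1 0 0 0 0;-1 0 0 0 0;-1 0 0 0 0;-1 0 0 0 0'
python3 -m pendant '-1 0 0 2 0;-1 0 0 5 0;-1 0 0 9 0;-1 0 0 13 0;-1 0 2 17 0;-1 1 5 20 0;-1 2 9 20 0;-1 3 13 20 0;-1 3 14 20 0;-1 3 14 20 0'
python3 look.py w5.png pink_jar pull_hook
```

```text
clock: 14.97
tcp_pos: [452.7, -100.3, 4.3]
ee_rot: [[-0.974, -0.228, 0.0], [-0.228, 0.974, -0.0], [-0.0, -0.0, -1.0]]
force: [-0.3, -0.8, -0.3]
finger_gap: 80.8
grip_force: 0.0
clock: 15.8
tcp_pos: [482.7, 42.3, 204.5]
ee_rot: [[-0.973, -0.233, 0.0], [-0.233, 0.973, 0.0], [-0.0, 0.0, -1.0]]
force: [0.3, -1.0, -0.4]
finger_gap: 94.3
grip_force: 0.0
pink_jar L [303.4 242. ] 0.86 [581.9  46.5   0. ]
pink_jar L [389.6 130.5] 0.86 [400.1 122.1   0. ]
pink_jar L [358.  203.4] 0.75 [506.4 108.5   0. ]
pink_jar B [288.8 229.3  32.1  44.4] 0.93
pink_jar B [447.4 202.8  52.3  44.1] 0.72
pink_jar B [393.2 215.5  37.5  35.1] 0.63
pull_hook L [211.4 124.1] 0.77 [ 446.4 -107.5   -0. ]
pull_hook B [197.2  72.   62.6 187.4] 0.78
```

View pics/w5.png

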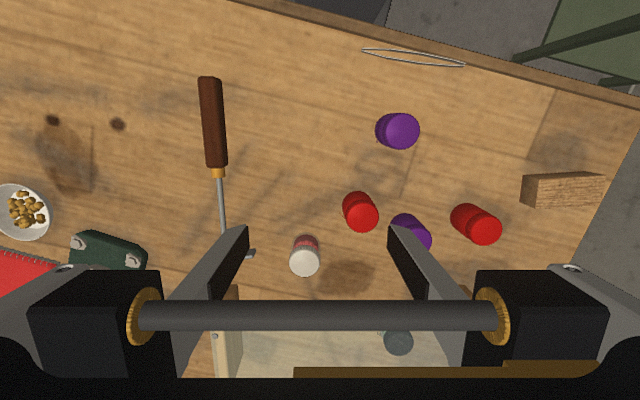

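```bash
cat > lid.py <<'E'
from h import *
np.set_printoptions(precision=1,suppress=True)
def lid(n,guess):
    im=cv2.cvtColor(cv2.imread("pics/"+n),cv2.COLOR_BGR2HSV);d=np.load("pics/"+n+".npz");c=(d["K"],d["R"],d["t"])
    m=cv2.inRange(im,(0,0,150),(180,60,255))
    k,l,s,ce=cv2.connectedComponentsWithStats(m)
    g=proj(c,guess);i=1+min(range(k-1),key=lambda j:np.linalg.norm(ce[j+1]-g)-min(s[j+1][4],200)/10)
    print(n,"guess px",g,"cent",ce[i],"stat",s[i],"at58",atz(c,ce[i],58));return c,ce[i]
E
python3 -c "
from lid import *
lid('w5.png',(584,48,58))"
python3 -m pendant '-0.5 2 0 0 0;-0.5 4 0.1 0 0;-0.5 6 0.2 -1 0;-0.5 8 0.3 -2 0;-0.5 9.5 0.4 -3 0;-0.5 10 0.5 -4 0;-0.5 10 0.5 -5 0;-0.5 10 0.5 -5 0;-0.5 10 0.5 -5 0;-0.5 10 0.5 -5 0'
python3 look.py w6.png pink_jar riser
python3 -c "
from lid import *
a=lid('w5.png',(584,48,58));b=lid('w6.png',(584,48,58));print(tri([ray(*a),ray(*b)]))
p=eyes.capture('side');save(p,'side6.png')"
```

```text
w5.png guess px [302.1 262.7] cent [303.6 262.7] stat [289 249  31  28 652] at58 [583.5  49.9  58. ]
clock: 16.88
tcp_pos: [582.3, 44.5, 154.8]
ee_rot: [[-0.974, -0.228, 0.0], [-0.228, 0.974, -0.0], [-0.0, -0.0, -1.0]]
force: [-0.0, 0.1, 0.9]
finger_gap: 70.7
grip_force: 0.0
pink_jar L [380.9 135.8] 0.84 [509.  104.2   0. ]
pink_jar L [513.6 149.6] 0.83 [489.  259.8   0. ]
pink_jar L [437.7 162.8] 0.7 [523.8 178.6   0. ]
pink_jar B [297.2 166.3  43.6  53. ] 0.86
pink_jar B [496.5 132.7  76.   43.1] 0.77
pink_jar B [422.6 149.2  60.8  43.1] 0.73
riser L [364.8 281.2] 0.61 [695.8 137.2   0. ]
riser B [200.6 238.2 348.4 140.6] 0.7
w5.png guess px [302.1 262.7] cent [303.6 262.7] stat [289 249  31  28 652] at58 [583.5  49.9  58. ]
w6.png guess px [318.9 199.8] cent [320.9 199.5] stat [ 302  181   38   38 1113] at58 [583.3  50.   58. ]
(array([583.1,  49.9,  58.8]), [np.float64(0.035598484909529646), np.float64(0.035598484909509724)])
```

```bash
python3 -m pendant '-0.5 0.1 0.55 -2 0;-0.5 0.1 0.55 -4.5 0;-0.5 0.1 0.55 -7 0;-0.5 0.1 0.55 -9.5 0;-0.5 0.1 0.55 -11.5 0;-0.5 0.1 0.55 -13 0;-0.5 0.1 0.55 -14 0;-0.5 0.1 0.55 -14.5 0;-0.5 0.1 0.55 -14.5 0;-0.5 0.1 0.55 -14.5 0'
python3 -m pendant '1 0 0 0 0;1 0 0 0 0;1 0 0 0 0;1 0 0 0 0;1 0 0 0 0;1 0 0 0 0;1 0 0 0 0;1 0 0 0 0;1 0 0 0 0;1 0 0 0 0' 15
```

```text
clock: 18.02
tcp_pos: [584.4, 50.2, 10.1]
ee_rot: [[-0.974, -0.228, 0.001], [-0.228, 0.974, -0.0], [-0.001, -0.0, -1.0]]
force: [0.0, -0.1, 0.7]
finger_gap: 70.5
grip_force: 0.0
clock: 18.85
tcp_pos: [584.0, 50.2, 9.7]
ee_rot: [[-0.974, -0.228, 0.0], [-0.228, 0.974, -0.0], [-0.0, -0.0, -1.0]]
force: [-1.2, -0.8, 4.7]
finger_gap: 41.3
grip_force: 15.0
```

```bash
python3 -m pendant '1 0 0 1 0;1 0 0 2.5 0;1 0 0 4.5 0;1 0 0 6.5 0;1 0 0 8.5 0;1 0 0 10.5 0;1 0 0 12 0;1 0 0 12.5 0;1 0 0 12.5 0;1 0 0 12.5 0'
python3 -m pendant '1 1 0.4 0 0;1 2.5 1 0 0;1 4 1.6 0 0;1 5.5 2.2 0 0;1 7 2.8 0 0;1 8.5 3.4 0 0;1 10 4 0 0;1 10.8 4.3 0 0;1 11.1 4.4 0 0;1 11.1 4.4 0 0'
python3 -c "
from h import *
np.set_printoptions(precision=1,suppress=True)
st=env.observe();print(st['tcp_pos'],st['finger_gap'])
for n in('scene','side'):
    p=eyes.capture(n);save(p,n+'7.png');C=cam(p);print(proj(C,np.array(st['tcp_pos'])-[0,0,10]),[np.array(b['box']) for b in eyes.boxes_of('pink_jar',p)[:5]])"
```

```text
clock: 19.68
tcp_pos: [583.2, 50.3, 133.6]
ee_rot: [[-0.974, -0.228, -0.001], [-0.228, 0.974, 0.0], [0.001, 0.0, -1.0]]
force: [-0.5, 0.0, -1.5]
finger_gap: 41.1
grip_force: 15.0
clock: 20.52
tcp_pos: [694.3, 94.3, 132.9]
ee_rot: [[-0.974, -0.228, -0.002], [-0.228, 0.974, -0.0], [0.002, 0.0, -1.0]]
force: [0.6, 0.8, -1.3]
finger_gap: 41.4
grip_force: 15.0
[694.3  94.3 132.9] 41.43104491357356
[337.  130.7] [array([329.8, 108.8,  14.2,  23.6]), array([215.9, 174.2,  23.9,  32.8]), array([255.9, 158.3,  15.4,  25.6]), array([264.7, 170.8,  17.2,  27.6]), array([229.7, 152.3,  17.6,  23.1])]
[354.3 143.9] [array([276.9, 177.3,  20.1,  27.1]), array([251.6, 155.2,  12.5,  21.6]), array([274. , 161.4,  15. ,  26.4]), array([233.3, 184.8,  14.4,  25.5]), array([349.4, 119.5,  10.8,  28.8])]
```

```bash
python3 -m pendant '1 0 0 -0.5 0;1 0 0 -1.2 0;1 0 0 -1.9 0;1 0 0 -2.5 0;1 0 0 -2.9 0;1 0 0 -3.1 0;1 0 0 -3.3 0;1 0 0 -3.4 0;1 0 0 -3.5 0;1 0 0 -3.5 0'
```

```text
clock: 21.55
tcp_pos: [694.8, 94.3, 99.4]
ee_rot: [[-0.974, -0.228, 0.0], [-0.228, 0.974, -0.0], [-0.0, -0.0, -1.0]]
force: [-0.2, -0.8, -0.9]
finger_gap: 41.5
grip_force: 15.0
```

```bash
python3 -m pendant '1 0 0 -0.05 0;1 0 0 -0.1 0;1 0 0 -0.15 0;1 0 0 -0.2 0;1 0 0 -0.23 0;1 0 0 -0.25 0;1 0 0 -0.25 0;1 0 0 -0.25 0;1 0 0 -0.25 0;1 0 0 -0.25 0'
```

```text
clock: 22.38
tcp_pos: [694.7, 94.3, 96.8]
ee_rot: [[-0.974, -0.228, 0.0], [-0.228, 0.974, 0.0], [-0.0, -0.0, -1.0]]
force: [-0.0, -0.6, 0.0]
finger_gap: 41.2
grip_force: 15.0
```

```bash
python3 -m pendant '1 0 0 -0.03 0;1 0 0 -0.06 0;1 0 0 -0.06 0;1 0 0 -0.06 0;1 0 0 -0.06 0;1 0 0 -0.06 0;1 0 0 -0.06 0;1 0 0 -0.06 0;1 0 0 -0.06 0;1 0 0 -0.06 0'
```

```text
clock: 23.22
tcp_pos: [694.9, 94.3, 96.8]
ee_rot: [[-0.974, -0.228, 0.0], [-0.228, 0.974, -0.0], [-0.0, -0.0, -1.0]]
force: [-3.0, -0.0, 4.8]
finger_gap: 41.6
grip_force: 15.0
```

Contact with the board. Open to about 70 mm and rise straight up.

```bash
python3 -m pendant '-0.5 0 0 0.03 0;-0.5 0 0 0.03 0;-0.5 0 0 0.03 0;-0.5 0 0 0.03 0;-0.5 0 0 0.03 0;-0.5 0 0 0.03 0;-0.5 0 0 0.03 0;-0.5 0 0 0.03 0;-0.5 0 0 0.03 0;-0.5 0 0 0.03 0'
python3 -m pendant '-0.5 0 0 1 0;-0.5 0 0 2.5 0;-0.5 0 0 4 0;-0.5 0 0 6 0;-0.5 0 0 8 0;-0.5 0 0 10 0;-0.5 -3 -1 12 0;-0.5 -6 -2 12 0;-0.5 -9 -3 12 0;-0.5 -10 -3 12 0'
python3 look.py w8.png pink_jar green_jar
python3 -c "
from lid import *
lid('w8.png',(694.8,94.3,145))
st=env.observe()
d=np.load('pics/w8.png.npz');c=(d['K'],d['R'],d['t'])
im=cv2.cvtColor(cv2.imread('pics/w8.png'),cv2.COLOR_BGR2HSV)
R=[]
for n in('scene','side'):
    p=eyes.capture(n);save(p,n+'8.png');C=cam(p);print(n,'pred lid,base',proj(C,(694.8,94.3,145)),proj(C,(694.8,94.3,87)))
    for t in('pink_jar','green_jar','pull_hook'):print(t,[np.array(b['box']) for b in eyes.boxes_of(t,p)[:6]],[(np.array(b['xy']),atz(C,b['xy'],0)) for b in eyes.landmark_of(t,p)[:1]])
print(st['tcp_pos'])"
```

```text
clock: 24.05
tcp_pos: [694.7, 94.2, 96.5]
ee_rot: [[-0.974, -0.228, 0.0], [-0.228, 0.974, 0.0], [-0.0, -0.0, -1.0]]
force: [-0.4, 0.0, -0.4]
finger_gap: 70.7
grip_force: 0.0
clock: 24.88
tcp_pos: [592.6, 63.3, 219.0]
ee_rot: [[-0.974, -0.227, 0.002], [-0.227, 0.974, -0.001], [-0.002, -0.001, -1.0]]
force: [0.0, 0.5, 0.0]
finger_gap: 70.3
grip_force: 0.0
pink_jar L [322.5 271.6] 0.95 [741.3 107.4   0. ]
pink_jar L [472.3 134.1] 0.94 [489.4 258.9   0. ]
pink_jar L [361.3 118.9] 0.93 [504.5 105.1   0. ]
pink_jar B [380.7   4.7  48.8  46.5] 0.95
pink_jar B [344.9 103.1  41.9  33.4] 0.75
pink_jar B [303.4 258.8  39.5  40.3] 0.63
w8.png guess px [322.9 302.6] cent [323.6 293.6] stat [305 286  38  14 397] at58 [741.3 108.   58. ]
scene pred lid,base [337.3 122.2] [337.  144.1]
pink_jar [array([264.2, 168.9,  16.5,  25.7]), array([229.2, 151.4,  19.5,  22.1]), array([328.4, 121.9,  15.4,  24.4]), array([256.2, 155.6,  14.4,  28.2])] [(array([337. , 145.3]), array([823.5, 256.9,   0. ]))]
green_jar [array([299. , 149.5,  13.8,  17.3])] [(array([308.3, 165.5]), array([667.5, 186.9,   0. ]))]
pull_hook [array([277. , 192.7,  78.9,  63.7])] [(array([299.1, 241.1]), array([ 448.4, -100.1,    0. ]))]
side pred lid,base [354.9 135.5] [353.8 157. ]
pink_jar [array([233.5, 185. ,  12.8,  26.2]), array([249. , 152. ,  16.6,  25.4]), array([276.1, 175.5,  21.1,  26.4]), array([274.8, 159.9,  13.6,  27.8]), array([285.7, 124. , 131.6,  93.6]), array([346.5, 133.4,  18.4,  28.1])] [(array([354.7, 157.2]), array([783.8, 246.9,   0. ]))]
green_jar [array([322. , 159.3,  13.1,  14.7])] [(array([331.3, 171. ]), array([683.6, 196.8,   0. ]))]
pull_hook [array([269.6, 207.3,  89.4,  59.4])] [(array([292.9, 254.3]), array([ 452.5, -101.6,    0. ]))]
[595.9  64.3 217.9]
```

```bash
python3 -m pendant '-0.5 0 0 0 0;-0.5 0 0 0 0;-0.5 0 0 0 0;-0.5 0 0 0 0;-0.5 0 0 0 0;-0.5 0 0 0 0;-0.5 0 0 0 0;-0.5 0 0 0 0;-0.5 0 0 0 0;-0.5 0 0 0 0'; python3 -c "
from workcell import ticket
print(ticket.job_done())"
```

```text
clock: 26.67
tcp_pos: [594.7, 64.2, 216.5]
ee_rot: [[-0.974, -0.228, -0.0], [-0.228, 0.974, -0.0], [0.0, 0.0, -1.0]]
force: [0.1, 0.5, -0.4]
finger_gap: 70.6
grip_force: 0.0
the job is handed in; nothing more can be done
None
```

I dragged the pink jar out with the hook, laid the hook back flat on the bench, and stood the jar on top of the riser. The green jar is still standing where it was; I handed the job in at about 27 s and got no verdict back.

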